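# Load the punch into the shoemaker's tool carrier and lift the carrier level

### The job

Take the wide-headed steel punch out of the wooden bench stand and slide it, foot down, fully home into the one empty steel tube of the tool carrier while the carrier stands on the bench, and let go of it there. Then lift the carrier by its wooden bar handle about 10 cm off the bench, keeping it level all the way, and finish while still holding it there, still and level, in the air. Leave the plain steel rod in the stand and everything else on the bench where it is.

Things in the scene. Friction and masses are not known exactly. Their poses are not given: they have to be found in the camera images.
- punch: Steel punch, 125 mm long, about 0.15 kg, upright in either of the stand's holes, foot 10 mm above the bench. Shank 16 mm in diameter, foot chamfered; its top 30 mm (95 to 125 mm from the foot) is a wide round head 26 mm in diameter to grip. Origin: centre of the foot's underside, z towards the head.
- carrier: Loose tool carrier, about 0.55 kg: wooden board 210 (its x) x 130 (its y) x 12 mm; on it four steel tubes, outer diameter 27 mm, at x +-75, y +-42 mm, rims 57 mm above the underside. Three hold wedged awls with wooden handles (tops 125 mm up); the one at x +75, y +42 mm is empty. Bar handle along x over the middle. Origin: centre of the underside, z up.
- carrier_grip (a point): Centre of the carrier's wooden bar handle, 127 mm above its underside. The bar runs along the carrier's x: 114 mm long, 18 mm wide (y), 22 mm high, on two posts 18 mm thick at x +-48 mm; 78 mm of bar between them is free, with 104 mm of clear space under it.
- tube_floor (a point): Centre of the floor inside the empty tube, which is the top of the base board. The tube rises 45 mm above it, bore 19 mm. Axes as the carrier's.
- stand: Wooden bench stand, screwed down: a block 70 mm (its x) by 150 mm (its y) and 50 mm high with two holes at x = 0, y = +-45 mm, 19 mm wide and 40 mm deep. Origin at the centre of its underside.
- setter: The plain straight steel rod, 16 mm in diameter and 100 mm long without a head, upright in the other hole of the stand; stays there. Origin at its foot, z up.
- tin: Bystander: small round tin with a pale top, 48 mm in diameter, 35 mm high, between the stand and the carrier. Origin under its centre.
- jar: Bystander: closed amber glass jar, 72 mm in diameter, 85 mm high. Origin under its centre.
- slipper1: Bystander: pink slipper, 250 mm long (its x), about 85 mm wide, 55 mm high. Origin under its middle.
- slipper2: Bystander: the other pink slipper, the same size.
- sole_stack: Bystander: pile of black soles, 250 mm long (its x), about 85 mm wide, 45 mm high. Origin under its middle.
- last: Bystander: wooden shoe last, 210 mm long (its x), 68 mm wide, 96 mm high. Origin under its middle.
- hammer: Bystander: hammer lying on the bench, 260 mm long (its x).
Things that resemble listed ones, but are neither listed nor needed, are in the scene too. Leave any blue, red or yellow look-alike of the punch alone.

How it is judged (in metres and radians):
On the way, in this order (a step that is already met when the one before it is completed fails the run):
1. the punch stands fully home in the empty tube and is let go, while the carrier stands on the bench (z of punch in the frame of tube_floor between -0.004 and 0.005 m and distance between punch and tube_floor below 0.008 m and angle between the z axis of punch and the z axis of carrier, either way round below 0.15 rad and contact force between the fingers and punch below 0.2 N and height (world z) of carrier below 0.006 m and angle between carrier's own z axis and vertical below 0.05 rad), for 0.2 s.
2. the carrier, with the punch in it, is in the air, level (z of punch in the frame of tube_floor between -0.004 and 0.005 m and distance between punch and tube_floor below 0.008 m and angle between the z axis of punch and the z axis of carrier, either way round below 0.15 rad and height (world z) of carrier above 0.07 m and angle between carrier's own z axis and vertical below 0.12 rad), for 0.3 s.
At the end, for the whole second after the job is handed in: Carrier held by its bar handle, underside 70 to 150 mm above the bench, tilted under 0.12 rad, still (under 30 mm/s, 0.15 rad/s), touching nothing but gripper and punch; punch within 5 mm of fully home in its tube; plain rod and bystanders within 30 mm of their start (all of step 2 and height (world z) of carrier below 0.15 m and linear speed of carrier below 0.03 m/s and angular speed of carrier below 0.15 rad/s and contact force between the fingers and carrier above 4 N and distance between the grasp point and carrier_grip below 0.06 m and contact force between carrier and setter below 0.1 N and contact force between carrier and tin below 0.1 N and contact force between carrier and jar below 0.1 N and contact force between carrier and slipper1 below 0.1 N and contact force between carrier and slipper2 below 0.1 N and contact force between carrier and sole_stack below 0.1 N and contact force between carrier and last below 0.1 N and contact force between carrier and hammer below 0.1 N and contact force between carrier and stand below 0.1 N and distance of each of setter, tin, jar, slipper1, slipper2, sole_stack, last, hammer from where it was at the start of the episode below 0.03 m); the arm keeps its last pose, push and grip.
It fails at once if the carrier is tipped by more than 0.3 rad (angle between carrier's own z axis and vertical above 0.3 rad).
It fails at once if the plain rod or a bystander is moved by more than 30 mm (distance of any of setter, tin, jar, slipper1, slipper2, sole_stack, last, hammer from where it was at the start of the episode above 0.03 m).
It also fails if it takes over 59 s, if anything falls off the work surface, if the arm or the gripper's body presses on something with over 40 N, if the wrist force passes 120 N, or if a joint passes its speed limit or range.

### The arm

A 6-joint arm with a two-finger parallel gripper is mounted at the origin on the work surface. World frame = base frame: x ahead of the robot, y to its left, z up, the work surface at z = 0. Lengths are in mm, angles in rad, forces in N, time in s.
With the tool pointing down it reaches from about 350 to 875 mm from the base axis. Payload 4.2 kg.
Tool frame: the origin (TCP) lies at the very end of the fingers, on their centre line; the grasp point (between the pads) lies 19 mm behind it; z points along the fingers, y is the line along which they close (so a half turn about z gives the same grasp; the last joint's range is limited). The gripper opens to 85 mm and grips with 20 to 120 N. Pads are 22 mm wide; open, the fingers measure 114 mm over their backs; the gripper's body (76 mm by 85 mm) begins 54 mm behind the grasp point. The pads swing forward as they close: fully open they stand 13 mm farther back than shut.
Start: joints at [1.371, 0.385, 0.008, 0, -1.194, -0.259], TCP at [276.762, 560.359, 231.312] pointing down, gripper open.
Joint ranges: [-3.14, 3.14], [-1.21, 2.06], [-1.07, 1.41], [-3.16, 2.05], [-2.99, -0.16], [-3.1, 3.1]. Speed limits (rad/s): [2.79, 2.79, 3.14, 3.14, 3.14, 3.14].

### API

Orientations are given as a unit quaternion [x, y, z, w].
In Python, from bench import monitor, get_image, camera_info, job_done gives the robot as it stands.
- The arm moves only by the tool send_rows, never from a script. Its argument "series" is a list of rows, each a list of 3 entries, a list of its own where there are three numbers: the shift along the tool's x, y, z in mm, then the turn, a rotation vector about the tool's x, y, z in rad, then the finger opening in mm, from 0 to 85.4. A call has 1 to 8 rows; each row shifts and turns the commanded pose from where the row before left it, along the tool's axes as they then stand; what a row does not reach is not made up. A row lasts 1/10 s, in which the tool goes at most 50 mm and 8.59 degrees, less where a joint would pass 70% of its speed; a pose out of reach is approached as far as the arm can. A call with a gripper value outside its range is refused whole. The fingers move at their own pace and stop on an object; the grip force is fixed at half the most. Time passes only in rows, so rows that do not move let the fingers close. It gives the time, the measured TCP pose, the force, the opening and the grip force at its end, in the units of the state.
- monitor.read_state(): the state, without advancing time (a new reading comes with each control period).
- get_image(name): name is "side" or "top" or "wrist"; returns the picture (400x640x3 uint8, red, green, blue); there is no depth.
- camera_info(name): a dict with "intrinsics" (3x3 intrinsics, pixels), "R" (3x3) and "t" (3): a world point X has camera coordinates R X + t. Camera axes: x right, y down, z forward; pixel columns grow to the right and rows downward; lengths in mm; the calibration is good to about 2 mm. A picture is of the moment at which its call begins: read the wrist's pose just before it. camera_info takes no time and is no camera call; for the wrist camera it gives the pose at the moment of the call.
- job_done(): hands the job in; it is judged then, once.
The state is a dict: "clock": time; "joints": joint angles; "joint_vel": joint speeds; "joint_efforts": joint torques, N m; "position": TCP position; "ee_rot": TCP orientation; "contact_force": force on the tool from outside, world axes, zero at the start; "wrist_torque": the same for the moment, N m; "gripper_width": finger opening in mm; "grasp_force": force on a finger pad.
Only numpy, scipy, OpenCV 4.12 (cv2) and the standard library are available. Lean on these libraries where they do the work, as an engineer would, in place of code of your own. Each camera call takes 0.05 s, during which the arm holds its last target. There are 200 camera calls.

## Working session

There is one attempt and no reset: what is moved stays moved. The work goes in short steps, Python scripts to look and compute and a tool call to move; the robot and the scene stay as the last step left them, time stands still between calls to the robot, and variables do not carry over. Pictures are saved under pics/ and viewed, at most 12 in all, crops included, and the job is handed in when it is done.

Besides the shell and the picture viewer there is one more tool, called after "Call:" by a JSON object that holds its "name" and its "arguments", one argument or row to a line. send_rows: Moves the arm, as the interface text tells. Its arguments: {"type":"object","properties":{"series":{"type":"array"}},"required":["series"]}

```bash
ls; mkdir -p pics
python3 - <<'E'
from bench import monitor,get_image,camera_info
import cv2,numpy as np
for n in ["side","top"]:
    cv2.imwrite(f"pics/{n}0.png",get_image(n)[:,:,::-1])
    c=camera_info(n); print(n,np.round(c["intrinsics"],1).tolist(),np.round(c["R"],4).tolist(),np.round(c["t"],1).tolist())
s=monitor.read_state();print(s)
E
```

```text
pics
side [[439.3, 0.0, 322.9], [0.0, 439.3, 202.2], [0.0, 0.0, 1.0]] [[0.8123, -0.5832, 0.006], [-0.3198, -0.4541, -0.8316], [0.4877, 0.6735, -0.5554]] [-430.3, 298.1, 1032.3]
top [[444.9, 0.0, 314.9], [0.0, 444.9, 205.7], [0.0, 0.0, 1.0]] [[-0.0042, -1.0, 0.0045], [-0.9779, 0.0032, -0.2089], [0.2089, -0.0053, -0.9779]] [61.1, 585.5, 1428.7]
{'clock': 0.1, 'joints': array([ 1.37061115e+00,  3.85500196e-01,  6.78907082e-03, -4.17313494e-04,
       -1.19398191e+00, -2.58587389e-01]), 'joint_vel': array([ 0.00106405, -0.00130703,  0.00236191,  0.00312374, -0.0004514 ,
        0.00134807]), 'joint_efforts': array([-5.18587422e-04, -3.93316948e+01,  1.88929528e+01,  4.19800490e+00,
       -2.63183465e-03,  3.34705042e-06]), 'position': array([276.54932174, 559.92780725, 230.331589  ]), 'ee_rot': array([ 9.73788167e-01, -2.27454764e-01, -1.66173117e-04,  9.53610784e-04]), 'contact_force': array([ 0.96420008, -0.40917675, -0.91055372]), 'wrist_torque': array([0.10309698, 0.02636655, 0.03248239]), 'grasp_force': 0.0, 'gripper_width': 85.87822543706187}
```

View pics/top0.png

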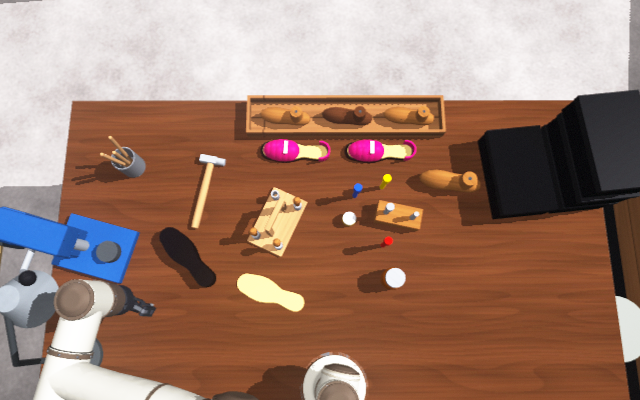

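View pics/side0.png

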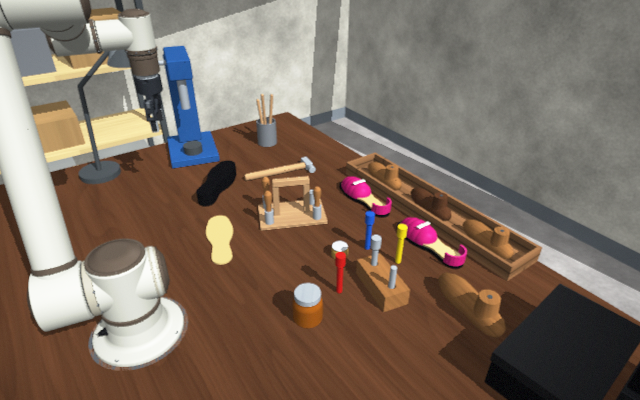

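The top view shows the stand at about (400,214), with a tall rod at (390,208) and a shorter one at (416,215). The carrier is at about (277,222). The red, blue and yellow look-alikes stand at (388,241), (358,190) and (387,181). I'll enlarge both views to confirm which rod is the punch and which tube is empty.

Run:
```python
import cv2,numpy as np
t=cv2.imread("pics/top0.png")[170:270,235:435]; s=cv2.imread("pics/side0.png")[165:315,245:425]
a=cv2.resize(t,None,fx=4,fy=4,interpolation=cv2.INTER_CUBIC)
cv2.imwrite("pics/a.png",a)
b=cv2.resize(s,None,fx=4,fy=4,interpolation=cv2.INTER_CUBIC)
cv2.imwrite("pics/b.png",b)
```

```text
(no output)
```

View pics/a.png

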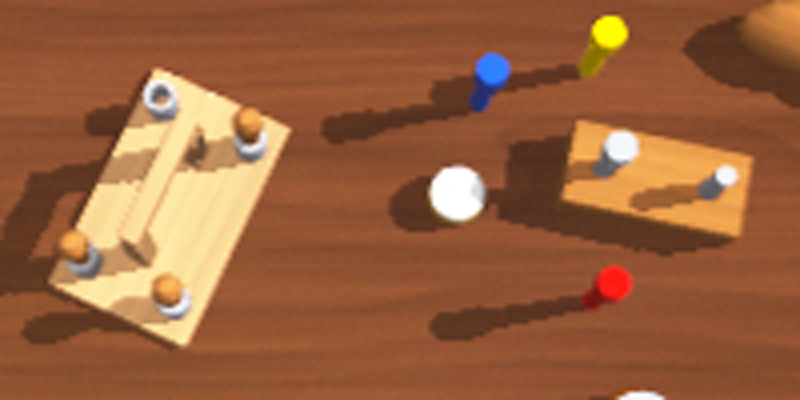

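View pics/b.png

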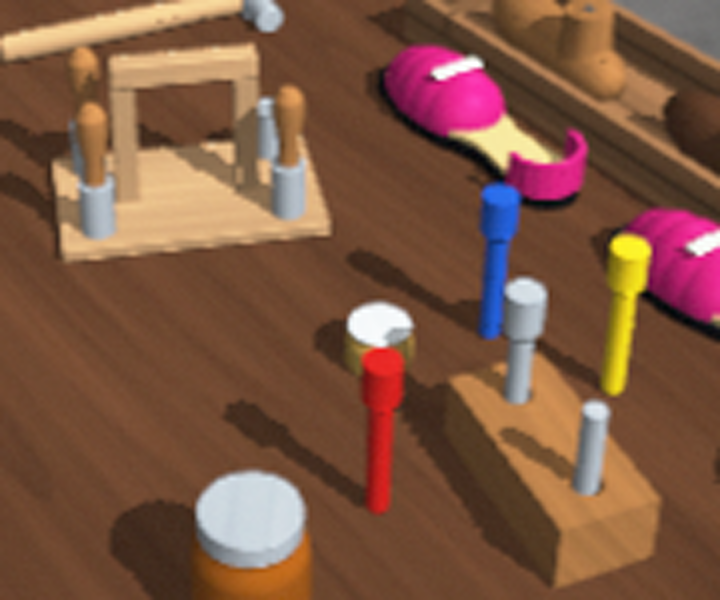

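The punch is the steel piece with the wide head in the stand's left hole: head top at crop pixel (620,147), side crop (526,290). The thinner headless rod at (725,178) is the setter. The empty tube is at crop pixel (160,98), the top-left corner of the carrier. Next I'll fit the poses from both views.

```bash
cat > h.py <<'E'
import numpy as np
from bench import camera_info
from scipy.optimize import least_squares
C={n:camera_info(n) for n in("top","side")}
def proj(n,X,c=None):
    c=c or C[n]; p=(np.asarray(c["R"])@np.atleast_2d(X).T).T+np.asarray(c["t"]); q=(np.asarray(c["intrinsics"])@p.T).T; return q[:,:2]/q[:,2:]
T=lambda u,v:((u+.5)/4-.5+235,(v+.5)/4-.5+170)
S=lambda u,v:((u+.5)/4-.5+245,(v+.5)/4-.5+165)
def fit(obs,x0):
    def f(p):
        c,s=np.cos(p[2]),np.sin(p[2]);r=[]
        for n,px,L in obs:
            X=[p[0]+c*L[0]-s*L[1],p[1]+s*L[0]+c*L[1],L[2]]; r+=list(proj(n,X)[0]-px)
        return r
    o=least_squares(f,x0,loss="soft_l1"); return o.x,np.round(np.array(f(o.x)).reshape(-1,2),1)
E
python3 - <<'E'
from h import *
car=[("top",T(155,68),(105,65,12)),("top",T(292,128),(105,-65,12)),("top",T(187,348),(-105,-65,0)),("top",T(50,284),(-105,65,12)),("top",T(160,96),(75,42,57)),
("side",S(60,248),(-105,-65,12)),("side",S(328,222),(105,-65,12)),("side",S(65,262),(-105,-65,0)),("side",S(330,235),(105,-65,0)),("side",S(52,165),(-105,65,12)),("side",S(305,143),(105,65,12)),("side",S(289,166),(75,-42,57)),("side",S(96,186),(-75,-42,57))]
x,r=fit(car,[650,150,1.]);print("car",x,r.tolist())
st=[("top",T(577,120),(35,75,50)),("top",T(753,157),(35,-75,50)),("top",T(738,238),(-35,-75,50)),("top",T(562,200),(-35,75,50)),
("side",S(555,530),(-35,-75,50)),("side",S(660,495),(35,-75,50)),("side",S(447,385),(-35,75,50)),("side",S(555,585),(-35,-75,0))]
y,r=fit(st,[650,-100,0.]);print("stand",y,r.tolist())
pu=[("top",T(621,146),(0,0,135)),("side",S(526,290),(0,0,135)),("top",T(725,177),(0,0,0))][:2]
def g(p): return np.concatenate([proj(n,[p[0],p[1],135])[0]-px for n,px,_ in pu])
o=least_squares(g,[650,-80]);print("punch",o.x,o.fun)
for name,p,a in(("tube",x,(75,42)),("holeL",y,(0,45)),("holeR",y,(0,-45))):
    c,s=np.cos(p[2]),np.sin(p[2]);print(name,p[0]+c*a[0]-s*a[1],p[1]+s*a[0]+c*a[1])
def at(n,px,z):return least_squares(lambda p:(proj(n,[p[0],p[1],z])[0]-px),[650,-50]).x
print("tin",at("top",T(458,192),35),"red",at("top",T(613,284),125),"blue",at("top",T(491,71),125),"yel",at("top",T(609,33),125))
E
```

```text
car [ 5.40742717e+02  1.87123652e+02 -4.42070620e-01] [[0.7, 0.4], [0.1, 0.8], [0.0, 1.1], [-0.3, 0.5], [0.5, 0.7], [0.8, 0.3], [1.0, -0.1], [-0.2, -0.1], [0.5, -0.3], [0.3, -2.3], [-0.5, -2.7], [0.1, -1.1], [0.1, -1.4]]
stand [ 5.55570025e+02 -2.23941609e+02 -2.21744185e-01] [[0.1, 0.6], [-0.2, 0.8], [0.1, 0.6], [-0.0, 0.5], [1.5, -0.7], [0.2, 0.0], [0.5, -2.6], [-0.2, -0.0]]
punch [ 565.98668641 -180.1045745 ] [ 0.22553556  0.55805435  0.25829002 -0.69025527]
tube 626.5009011385553 193.00020199497138
holeL 565.4669392622548 -180.04341879416836
holeR 545.6731099865124 -267.8397986888016
tin [549.57233125 -57.30717724] red [ 458.72355703 -170.53428726] blue [632.25453929 -78.49311499] yel [ 663.81146529 -175.18392318]
```

Call:
{"name": "send_rows", "arguments": {
  "series": [
    [[0,0,-5],[0,0,0.149],50],
    [[0,0,-5],[0,0,0.149],50],
    [[0,0,-5],[0,0,0.149],50],
    [[0,0,-5],[0,0,0.149],50],
    [[0,0,-5],[0,0,0.149],50],
    [[0,0,-5],[0,0,0.149],50],
    [[0,0,0],[0,0,0.149],50],
    [[0,0,0],[0,0,0.149],50]
  ]
}}

```text
clock: 0.9
position: [276.6, 560.1, 260.9]
ee_rot: [-0.676, 0.737, -0.0, -0.0]
contact_force: [-0.0, -0.1, -0.0]
gripper_width: 50.3
grasp_force: 0.0
```

Call:
{"name": "send_rows", "arguments": {
  "series": [
    [[0,0,0],[0,0,0.121],50],
    [[0,0,0],[0,0,0.121],50],
    [[0,0,0],[0,0,0.12],50],
    [[0,0,0],[0,0,0],50],
    [[0,0,0],[0,0,0],50]
  ]
}}

```text
clock: 1.4
position: [276.7, 560.2, 260.9]
ee_rot: [-0.536, 0.844, -0.0, -0.0]
contact_force: [0.1, 0.8, 0.8]
gripper_width: 50.1
grasp_force: 0.0
```

```bash
cat >> h.py <<'E'
from bench import monitor,get_image
from scipy.spatial.transform import Rotation as Ro
def delta(P,yawx):
    "tool-frame shift & turn to pose: tool down, x axis at yawx"
    s=monitor.read_state(); R=Ro.from_quat(s["ee_rot"])
    G=Ro.from_euler("z",yawx)*Ro.from_euler("x",np.pi)
    print("t",round(s["clock"],2),"pos",np.round(s["position"],1),"F",np.round(s["contact_force"],1),"w",round(s["gripper_width"],1),"g",round(s["grasp_force"],1),"j",np.round(s["joints"],2))
    print("shift",np.round(R.inv().apply(np.array(P)-s["position"]),1),"turn",np.round((R.inv()*G).as_rotvec(),4))
E
python3 -c "
from h import *
delta([566,-180,260],-2.013)"
```

```text
t 1.4 pos [276.7 560.2 260.9] F [0.1 0.8 0.8] w 50.1 g 0.0 j [ 1.37  0.37  0.06 -0.   -1.26 -1.81]
shift [ 546.7 -576.8    1.4] turn [-0.0001 -0.0009  0.0027]
```

Call:
{"name": "send_rows", "arguments": {
  "series": [
    [[20,-21,0],[0,0,0],50],
    [[31,-33,0],[0,0,0],50],
    [[31,-33,0],[0,0,0],50],
    [[31,-33,0],[0,0,0],50],
    [[31,-33,0],[0,0,0],50],
    [[31,-33,0],[0,0,0],50],
    [[31,-33,0],[0,0,0],50],
    [[31,-33,0],[0,0,0],50]
  ]
}}

```text
clock: 2.2
position: [403.4, 236.6, 261.5]
ee_rot: [-0.536, 0.844, 0.0, 0.0]
contact_force: [0.8, -0.1, -0.9]
gripper_width: 49.9
grasp_force: 0.0
```

Call:
{"name": "send_rows", "arguments": {
  "series": [
    [[31,-33,0],[0,0,0],50],
    [[31,-33,0],[0,0,0],50],
    [[31,-33,0],[0,0,0],50],
    [[31,-33,0],[0,0,0],50],
    [[31,-33,0],[0,0,0],50],
    [[31,-33,0],[0,0,0],50],
    [[31,-33,0],[0,0,0],50],
    [[31,-33,0],[0,0,0],50]
  ]
}}

```text
clock: 3.0
position: [536.1, -100.6, 261.4]
ee_rot: [-0.536, 0.844, -0.0, 0.0]
contact_force: [0.8, 0.3, -0.3]
gripper_width: 50.4
grasp_force: 0.0
```

Call:
{"name": "send_rows", "arguments": {
  "series": [
    [[31,-33,0],[0,0,0],50],
    [[21,-22,0],[0,0,0],50],
    [[10,-10,0],[0,0,0],50],
    [[0,0,0],[0,0,0],50],
    [[0,0,0],[0,0,0],50]
  ]
}}

```text
clock: 3.5
position: [567.6, -182.1, 261.1]
ee_rot: [-0.535, 0.845, 0.0, -0.0]
contact_force: [-0.1, 0.6, -0.7]
gripper_width: 49.9
grasp_force: 0.0
```

```bash
python3 -c "
from h import *
import cv2
delta([566,-180,101],-2.013)
c=camera_info('wrist'); cv2.imwrite('pics/w1.png',get_image('wrist')[:,:,::-1])
print(np.round(c['R'],3).tolist(),np.round(c['t'],1),'cam',-np.array(c['R']).T@np.array(c['t']))
print(proj('',[[566,-180,135],[566,-180,0]],c))
"
```

```text
t 3.5 pos [ 567.6 -182.1  261.1] F [-0.1  0.6 -0.7] w 49.9 g 0.0 j [-0.04  0.32 -0.02 -0.   -1.24 -0.4 ]
shift [ -1.2   2.2 160.1] turn [0.0007 0.0001 0.001 ]
[[-0.904, 0.427, 0.001], [0.409, 0.865, 0.29], [0.124, 0.263, -0.957]] [ 590.8 -120.7  386.3] cam [ 535.82309004 -249.45834264  404.36486068]
[[320.03938863 189.13453649]
 [319.12708357 159.05183822]]
```

View pics/w1.png

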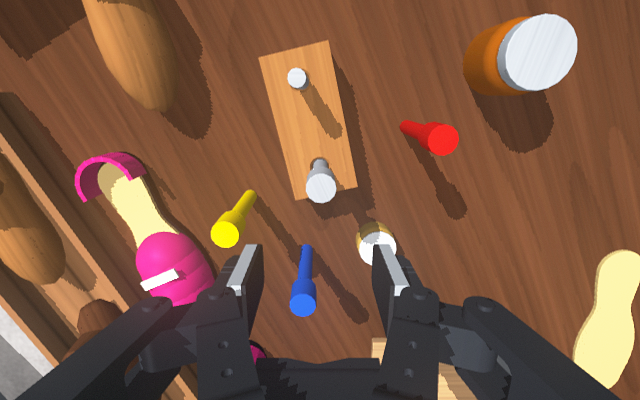

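The head top is at (321,187) and the prediction was (320,189), so the estimate holds to about 1 mm. I'll descend and grip.

Call:
{"name": "send_rows", "arguments": {
  "series": [
    [[-1,2,20],[0,0,0],50],
    [[0,0,30],[0,0,0],50],
    [[0,0,30],[0,0,0],50],
    [[0,0,30],[0,0,0],50],
    [[0,0,25],[0,0,0],50],
    [[0,0,15],[0,0,0],50],
    [[0,0,10],[0,0,0],50],
    [[0,0,0],[0,0,0],50]
  ]
}}

```text
clock: 4.35
position: [565.8, -179.7, 100.5]
ee_rot: [-0.536, 0.844, 0.001, -0.001]
contact_force: [-0.7, -0.3, 0.7]
gripper_width: 50.1
grasp_force: 0.0
```

Call:
{"name": "send_rows", "arguments": {
  "series": [
    [[0,0,0],[0,0,0],15],
    [[0,0,0],[0,0,0],15],
    [[0,0,0],[0,0,0],15],
    [[0,0,0],[0,0,0],15],
    [[0,0,0],[0,0,0],15],
    [[0,0,0],[0,0,0],15]
  ]
}}

```text
clock: 4.95
position: [567.1, -180.9, 102.8]
ee_rot: [-0.535, 0.845, -0.001, 0.001]
contact_force: [-2.4, 0.2, 6.2]
gripper_width: 24.4
grasp_force: 59.2
```

Call:
{"name": "send_rows", "arguments": {
  "series": [
    [[0,0,-10],[0,0,0],15],
    [[0,0,-20],[0,0,0],15],
    [[0,0,-25],[0,0,0],15],
    [[0,0,-30],[0,0,0],15],
    [[0,0,-30],[0,0,0],15],
    [[0,0,-30],[0,0,0],15],
    [[0,0,-20],[0,0,0],15],
    [[0,0,-10],[0,0,0],15]
  ]
}}

```text
clock: 5.75
position: [567.1, -181.1, 278.8]
ee_rot: [-0.535, 0.845, -0.001, 0.002]
contact_force: [1.5, 0.5, -1.6]
gripper_width: 24.4
grasp_force: 59.3
```

```bash
python3 -c "
from h import *
import cv2
delta([626.5,193,275],-2.013)
c=camera_info('wrist'); w=get_image('wrist')[:,:,::-1]; s=get_image('side')[:,:,::-1]
cv2.imwrite('pics/ws.png',np.hstack([cv2.resize(w[130:400,130:500],None,fx=1.05,fy=1.4)[:378],cv2.resize(s[100:289,330:530],None,fx=2,fy=2)]))
P=monitor.read_state()['position'];print(proj('',[P+[0,0,34],P+[0,0,-91]],c),proj('side',[P+[0,0,34],P+[0,0,-91]]))
"
```

```text
t 5.75 pos [ 567.1 -181.1  278.8] F [ 1.5  0.5 -1.6] w 24.4 g 59.3 j [-0.04  0.3   0.01  0.   -1.27 -0.41]
shift [-363.5  106.4    3.9] turn [-0.0037  0.0013  0.    ]
[[317.50392165 299.99561915]
 [318.09797842 199.99444013]] [[382.57762612 176.15766375]
 [378.4493086  219.97629657]]
```

View pics/ws.png

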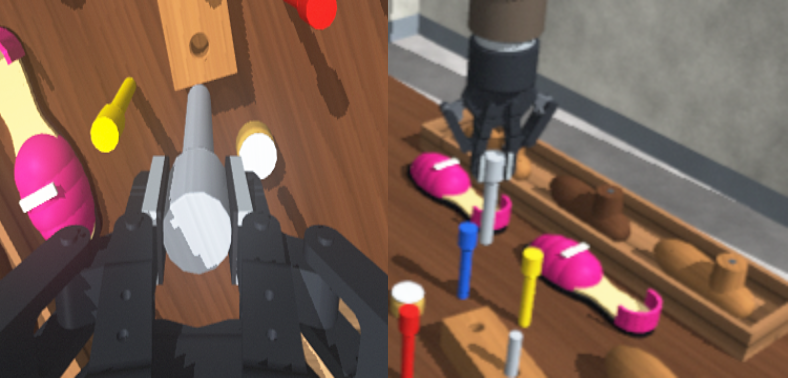

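The punch hangs vertically in the pads, with its foot where predicted. I'll overshoot the tube by 60 mm so the wrist camera can see it clear of the gripper.

Call:
{"name": "send_rows", "arguments": {
  "series": [
    [[-20,5,0],[0,0,0],15],
    [[-40,10,0],[0,0,0],15],
    [[-45,11,0],[0,0,0],15],
    [[-45,11,0],[0,0,0],15],
    [[-45,11,0],[0,0,0],15],
    [[-45,11,0],[0,0,0],15],
    [[-45,11,0],[0,0,0],15],
    [[-45,11,0],[0,0,0],15]
  ]
}}

```text
clock: 6.65
position: [633.8, 153.8, 274.0]
ee_rot: [-0.535, 0.845, 0.0, -0.002]
contact_force: [0.7, -0.2, -1.5]
gripper_width: 24.8
grasp_force: 59.3
```

Call:
{"name": "send_rows", "arguments": {
  "series": [
    [[-45,11,0],[0,0,0],15],
    [[-33,9,0],[0,0,0],15],
    [[-15,6,0],[0,0,0],15],
    [[0,0,0],[0,0,0],15],
    [[0,0,0],[0,0,0],15],
    [[0,0,0],[0,0,0],15]
  ]
}}

```text
clock: 7.25
position: [650.6, 245.8, 276.0]
ee_rot: [-0.534, 0.845, -0.0, -0.001]
contact_force: [-0.4, -0.8, -1.7]
gripper_width: 24.8
grasp_force: 59.3
```

```bash
python3 -c "
from h import *
import cv2
delta([626.5,193,275],-2.013)
c=camera_info('wrist'); w=get_image('wrist')[:,:,::-1]; cv2.imwrite('pics/w3full.png',w)
q=proj('',[[626.5,193,57],[626.5,193,12]],c);print(q)
P=monitor.read_state()['position'];f=proj('',[P+[0,0,-91]],c);print('foot',f)
u,v=(q[0]-[60,45]).astype(int);u=max(u,0);v=max(v,0);print('crop0',u,v);cv2.imwrite('pics/w3.png',cv2.resize(w[v:v+100,u:u+130],None,fx=6,fy=6,interpolation=cv2.INTER_CUBIC))
np.savez('w3.npz',K=c['intrinsics'],R=c['R'],t=c['t'],P=P)
"
```

```text
t 7.25 pos [650.6 245.8 276. ] F [-0.4 -0.8 -1.7] w 24.8 g 59.3 j [ 0.59  0.49  0.28  0.   -1.37 -1.04]
shift [58.1 -0.9  1.1] turn [ 0.0005 -0.001  -0.0012]
[[316.39306732 110.60441758]
 [316.48422792 108.82590607]]
foot [[317.08555226 200.83200562]]
crop0 256 65
```

View pics/w3.png

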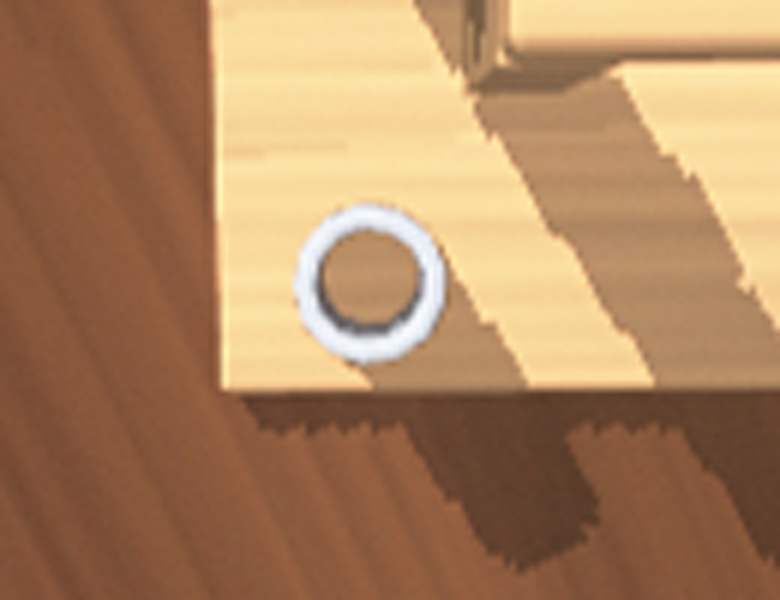

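Run:
```python
from h import *
import cv2
d=np.load('w3.npz');c=dict(intrinsics=d['K'],R=d['R'],t=d['t']);P=d['P']
tube=least_squares(lambda p:proj('',[p[0],p[1],57],c)[0]-[317.3,111.8],[626,193]).x
print('tube wrist',tube,'P',P)
w=cv2.imread('pics/w3full.png'); hsv=cv2.cvtColor(w,cv2.COLOR_BGR2HSV)
for r in (196,204,212,220,228):
    m=np.where(hsv[r,270:365,1]<60)[0]+270; print(r,m.min() if len(m) else 0,m.max() if len(m) else 0,len(m))
for z in(-91,-61,4,34):print(z,proj('',[P+[0,0,z]],c))
cv2.imwrite('pics/w3b.png',cv2.resize(w[170:320,240:400],None,fx=4,fy=4,interpolation=cv2.INTER_CUBIC))
print([np.where(hsv[180:330,317,1]<60)[0][[0,-1]]+180])
```

```text
tube wrist [626.16504778 194.50127394] P [650.72356784 245.76128569 276.35988784]
196 310 328 19
204 308 330 23
212 307 331 25
220 306 331 26
228 305 332 28
-91 [[317.08555226 200.83200562]]
-61 [[317.06664622 214.94264237]]
4 [[317.00158303 263.50293644]]
34 [[316.9498552  302.11030994]]
[array([190, 329])]
```

View pics/w3b.png

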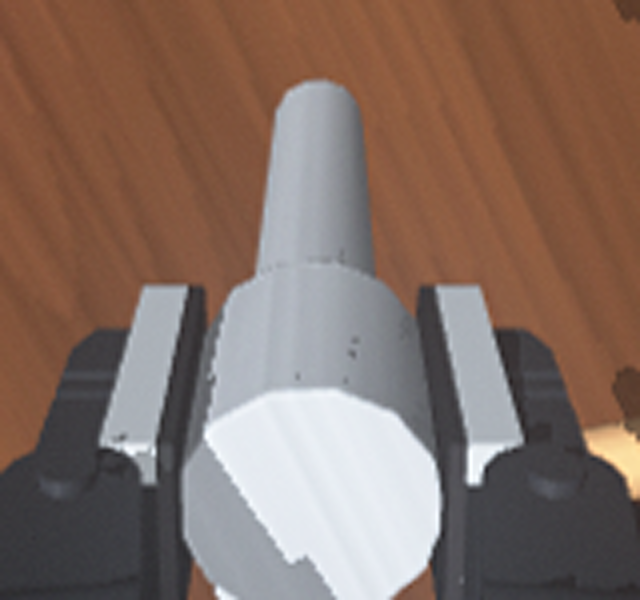

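The rim centre is at wrist pixel (317.3,111.8). The shank foot is centred at column 319, about 1 mm towards +y in the tool frame. I need to shift by (57, −0.7) in the tool frame, then descend to just above the rim and check.

Call:
{"name": "send_rows", "arguments": {
  "series": [
    [[15,0,0],[0,0,0],15],
    [[25,-0.7,0],[0,0,0],15],
    [[12,0,0],[0,0,0],15],
    [[5,0,0],[0,0,0],15],
    [[0,0,20],[0,0,0],15],
    [[0,0,30],[0,0,0],15],
    [[0,0,30],[0,0,0],15],
    [[0,0,20],[0,0,0],15]
  ]
}}

```text
clock: 8.1
position: [626.4, 195.2, 174.0]
ee_rot: [-0.535, 0.845, 0.0, -0.001]
contact_force: [0.3, -0.6, -1.8]
gripper_width: 24.8
grasp_force: 59.2
```

Call:
{"name": "send_rows", "arguments": {
  "series": [
    [[0,0,10],[0,0,0],15],
    [[0,0,5],[0,0,0],15],
    [[0,0,0],[0,0,0],15],
    [[0,0,0],[0,0,0],15]
  ]
}}

```text
clock: 8.5
position: [627.9, 195.8, 162.7]
ee_rot: [-0.535, 0.845, -0.0, 0.001]
contact_force: [-1.5, -0.5, -1.0]
gripper_width: 24.7
grasp_force: 59.2
```

```bash
python3 -c "
from h import *
import cv2
delta([626.3,194.3,103],-2.013)
w=get_image('wrist')[:,:,::-1];s=get_image('side')[:,:,::-1];
print(proj('side',[[626.2,194.3,57]]))
a=cv2.resize(w[130:280,250:390],(420,450),interpolation=cv2.INTER_CUBIC)
b=cv2.resize(s[150:240,270:346],(380,450),interpolation=cv2.INTER_CUBIC)
cv2.imwrite('pics/c4.png',np.hstack([a,b]))
"
```

```text
t 8.5 pos [627.9 195.8 162.7] F [-1.5 -0.5 -1. ] w 24.7 g 59.2 j [ 0.55  0.49 -0.    0.   -1.08 -0.99]
shift [ 2.2  0.9 59.7] turn [-0.0018  0.0019  0.0004]
[[312.3579825 190.668786 ]]
```

View pics/c4.png

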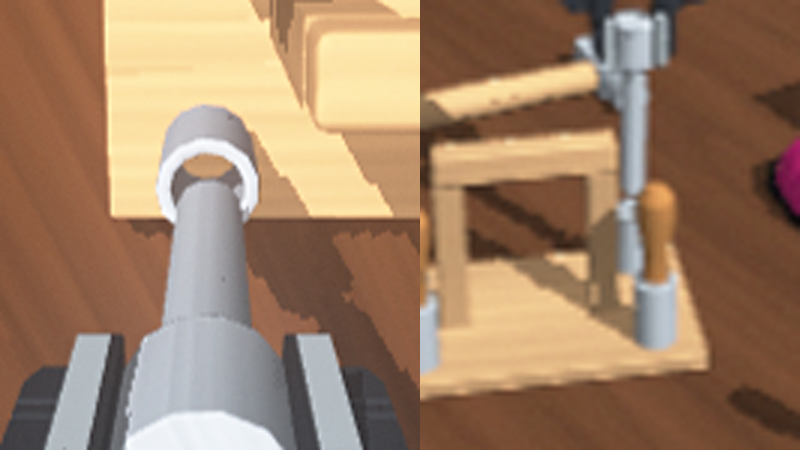

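The foot sits within about 0.3 mm of the tube laterally and about 1.5 mm short along tool +x. I'll correct that, then insert gently.

Call:
{"name": "send_rows", "arguments": {
  "series": [
    [[1.5,0,0],[0,0,0],15],
    [[0,0,4],[0,0,0],15],
    [[0,0,4],[0,0,0],15],
    [[0,0,3],[0,0,0],15],
    [[0,0,2],[0,0,0],15],
    [[0,0,2],[0,0,0],15],
    [[0,0,0],[0,0,0],15]
  ]
}}

```text
clock: 9.3
position: [626.5, 194.1, 146.0]
ee_rot: [-0.535, 0.845, -0.0, -0.0]
contact_force: [-0.6, -0.3, -1.8]
gripper_width: 24.7
grasp_force: 59.3
```

Call:
{"name": "send_rows", "arguments": {
  "series": [
    [[0,0,2],[0,0,0],15],
    [[0,0,2],[0,0,0],15],
    [[0,0,0],[0,0,0],15]
  ]
}}

```text
clock: 9.6
position: [626.5, 194.2, 142.1]
ee_rot: [-0.535, 0.845, -0.0, 0.0]
contact_force: [0.4, -0.8, -2.2]
gripper_width: 24.6
grasp_force: 59.3
```

Call:
{"name": "send_rows", "arguments": {
  "series": [
    [[0,0,3],[0,0,0],15],
    [[0,0,3],[0,0,0],15],
    [[0,0,3],[0,0,0],15],
    [[0,0,3],[0,0,0],15],
    [[0,0,0],[0,0,0],15]
  ]
}}

```text
clock: 10.1
position: [626.4, 194.2, 129.7]
ee_rot: [-0.535, 0.845, 0.0, -0.0]
contact_force: [1.0, -0.2, -2.4]
gripper_width: 24.5
grasp_force: 59.2
```

Call:
{"name": "send_rows", "arguments": {
  "series": [
    [[0,0,4],[0,0,0],15],
    [[0,0,4],[0,0,0],15],
    [[0,0,4],[0,0,0],15],
    [[0,0,4],[0,0,0],15],
    [[0,0,3],[0,0,0],15],
    [[0,0,0],[0,0,0],15]
  ]
}}

```text
clock: 10.7
position: [626.4, 194.1, 110.7]
ee_rot: [-0.535, 0.845, 0.0, -0.0]
contact_force: [1.6, 0.4, -2.1]
gripper_width: 24.7
grasp_force: 59.2
```

Call:
{"name": "send_rows", "arguments": {
  "series": [
    [[0,0,2],[0,0,0],15],
    [[0,0,2],[0,0,0],15],
    [[0,0,1],[0,0,0],15],
    [[0,0,0],[0,0,0],15]
  ]
}}

```text
clock: 11.1
position: [626.4, 194.1, 106.2]
ee_rot: [-0.535, 0.845, 0.0, 0.0]
contact_force: [1.4, 0.5, -2.4]
gripper_width: 24.6
grasp_force: 59.1
```

Call:
{"name": "send_rows", "arguments": {
  "series": [
    [[0,0,1],[0,0,0],15],
    [[0,0,0],[0,0,0],15]
  ]
}}

```text
clock: 11.3
position: [626.4, 194.1, 105.3]
ee_rot: [-0.535, 0.845, 0.0, 0.0]
contact_force: [0.6, -0.7, -1.4]
gripper_width: 24.8
grasp_force: 59.2
```

Call:
{"name": "send_rows", "arguments": {
  "series": [
    [[0,0,1],[0,0,0],15],
    [[0,0,0],[0,0,0],15]
  ]
}}

```text
clock: 11.5
position: [626.6, 194.2, 104.9]
ee_rot: [-0.535, 0.845, -0.0, 0.0]
contact_force: [0.6, 0.4, 1.1]
gripper_width: 24.3
grasp_force: 59.6
```

Call:
{"name": "send_rows", "arguments": {
  "series": [
    [[0,0,0.7],[0,0,0],15],
    [[0,0,0],[0,0,0],15]
  ]
}}

```text
clock: 11.7
position: [626.7, 194.3, 104.9]
ee_rot: [-0.535, 0.845, -0.0, 0.001]
contact_force: [-0.2, 0.3, 5.6]
gripper_width: 24.5
grasp_force: 60.1
```

Call:
{"name": "send_rows", "arguments": {
  "series": [
    [[0,0,0.7],[0,0,0],15],
    [[0,0,0],[0,0,0],15]
  ]
}}

```text
clock: 11.9
position: [626.9, 194.4, 104.8]
ee_rot: [-0.535, 0.845, -0.0, 0.001]
contact_force: [-1.8, 0.5, 7.1]
gripper_width: 24.6
grasp_force: 60.5
```

Contact at TCP z ≈ 104.9 matches the tube floor. I'll release, then rise.

Call:
{"name": "send_rows", "arguments": {
  "series": [
    [[0,0,0],[0,0,0],45],
    [[0,0,0],[0,0,0],45],
    [[0,0,0],[0,0,0],45],
    [[0,0,0],[0,0,0],45],
    [[0,0,0],[0,0,0],45],
    [[0,0,0],[0,0,0],45],
    [[0,0,0],[0,0,0],45]
  ]
}}

```text
clock: 12.6
position: [626.3, 194.1, 102.8]
ee_rot: [-0.535, 0.845, 0.0, -0.0]
contact_force: [0.0, 0.2, -0.1]
gripper_width: 44.7
grasp_force: 0.0
```

Call:
{"name": "send_rows", "arguments": {
  "series": [
    [[0,0,-10],[0,0,0],45],
    [[0,0,-20],[0,0,0],45],
    [[0,0,-25],[0,0,0],45],
    [[0,0,-25],[0,0,0],45],
    [[0,0,-20],[0,0,0],45],
    [[0,0,-10],[0,0,0],45],
    [[0,0,0],[0,0,0],45]
  ]
}}

```text
clock: 13.3
position: [627.1, 194.5, 215.2]
ee_rot: [-0.535, 0.845, -0.0, 0.002]
contact_force: [-0.3, -0.4, 0.2]
gripper_width: 44.9
grasp_force: 0.0
```

```bash
python3 -c "
from h import *
import cv2
delta([540,187,225],-0.442)
w=get_image('wrist')[:,:,::-1];s=get_image('side')[:,:,::-1];t=get_image('top')[:,:,::-1]
cv2.imwrite('pics/t5.png',t);cv2.imwrite('pics/s5.png',s)
d=np.load('w3.npz')
"
```

```text
t 13.3 pos [627.1 194.5 215.2] F [-0.3 -0.4  0.2] w 44.9 g 0.0 j [ 0.55  0.45  0.07  0.   -1.18 -0.99]
shift [ 44.   75.5 -10.2] turn [-4.5000e-03  6.0000e-04 -1.5707e+00]
```

Call:
{"name": "send_rows", "arguments": {
  "series": [
    [[0,0,0],[0,0,-0.147],50],
    [[0,0,0],[0,0,-0.147],50],
    [[0,0,0],[0,0,-0.147],50],
    [[0,0,0],[0,0,-0.147],50],
    [[0,0,0],[0,0,-0.147],50],
    [[0,0,0],[0,0,-0.147],50],
    [[0,0,0],[0,0,-0.147],50],
    [[0,0,0],[0,0,-0.147],50]
  ]
}}

```text
clock: 14.25
position: [625.8, 193.8, 211.1]
ee_rot: [0.915, -0.404, -0.001, 0.001]
contact_force: [0.3, -0.0, -0.4]
gripper_width: 50.0
grasp_force: 0.0
```

Call:
{"name": "send_rows", "arguments": {
  "series": [
    [[0,0,0],[0,0,-0.132],50],
    [[0,0,0],[0,0,-0.132],50],
    [[0,0,0],[0,0,-0.131],50],
    [[-20,12,0],[0,0,0],50],
    [[-25,15,0],[0,0,0],50],
    [[-15,10,0],[0,0,0],50],
    [[-9,5,0],[0,0,0],50],
    [[0,0,0],[0,0,0],50]
  ]
}}

```text
clock: 15.05
position: [545.1, 185.5, 212.5]
ee_rot: [0.976, -0.219, -0.0, 0.0]
contact_force: [1.6, 0.3, 0.8]
gripper_width: 50.0
grasp_force: 0.0
```

```bash
python3 -c "
from h import *
import cv2
delta([546,185.7,108],-0.442)
c=camera_info('wrist');w=get_image('wrist')[:,:,::-1];s=get_image('side')[:,:,::-1]
R=Ro.from_euler('z',-.442)
q=proj('',R.apply([[39,9,138],[39,-9,138],[-39,9,138],[-39,-9,138],[75,42,137]])+[540.6,188.3,0],c);print(q)
w=w.copy()
for p in q: cv2.circle(w,tuple(int(round(v)) for v in p),3,(0,255,0),1)
a=cv2.resize(w[100:400,100:540],(484,330),interpolation=cv2.INTER_CUBIC)
b=cv2.resize(s[160:235,275:345],(308,330),interpolation=cv2.INTER_CUBIC)
cv2.imwrite('pics/c6.png',np.hstack([a,b]))
"
```

```text
t 15.05 pos [545.1 185.5 212.5] F [1.6 0.3 0.8] w 50.0 g 0.0 j [ 0.61  0.32 -0.14 -0.   -1.11  0.52]
shift [  0.8  -0.7 104.5] turn [0.001  0.0007 0.001 ]
[[301.72225977 158.14790797]
 [329.2718148  158.15997509]
 [303.10794754 265.23120252]
 [328.08067369 265.2301814 ]
 [248.24217434 100.82846658]]
```

View pics/c6.png

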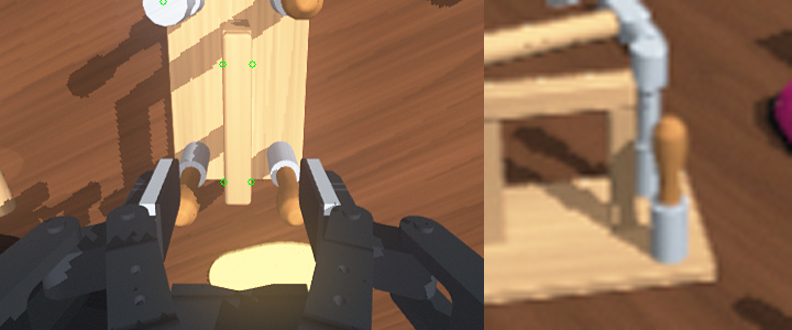

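The bar lines up with the predicted marks, about columns 302–329, and the punch stands in its tube. I'll descend and grip the bar.

Call:
{"name": "send_rows", "arguments": {
  "series": [
    [[0,-0.5,15],[0,0,0],50],
    [[0,0,20],[0,0,0],50],
    [[0,0,20],[0,0,0],50],
    [[0,0,20],[0,0,0],50],
    [[0,0,15],[0,0,0],50],
    [[0,0,10],[0,0,0],50],
    [[0,0,4],[0,0,0],50],
    [[0,0,0],[0,0,0],50]
  ]
}}

```text
clock: 15.95
position: [546.6, 186.1, 108.4]
ee_rot: [0.976, -0.219, -0.0, 0.0]
contact_force: [-0.3, -0.1, -0.3]
gripper_width: 50.0
grasp_force: 0.0
```

Call:
{"name": "send_rows", "arguments": {
  "series": [
    [[0,0,0],[0,0,0],5],
    [[0,0,0],[0,0,0],5],
    [[0,0,0],[0,0,0],5],
    [[0,0,0],[0,0,0],5],
    [[0,0,0],[0,0,0],5],
    [[0,0,0],[0,0,0],5],
    [[0,0,0],[0,0,0],5]
  ]
}}

```text
clock: 16.65
position: [546.7, 186.2, 109.9]
ee_rot: [0.976, -0.219, 0.001, -0.0]
contact_force: [-1.4, 0.2, 5.9]
gripper_width: 16.7
grasp_force: 60.7
```

Bar gripped: 16.7 mm opening, 60 N. I'll lift 100 mm slowly.

Call:
{"name": "send_rows", "arguments": {
  "series": [
    [[0,0,-3],[0,0,0],5],
    [[0,0,-5],[0,0,0],5],
    [[0,0,-5],[0,0,0],5],
    [[0,0,-5],[0,0,0],5],
    [[0,0,-5],[0,0,0],5],
    [[0,0,-5],[0,0,0],5],
    [[0,0,-5],[0,0,0],5],
    [[0,0,-2],[0,0,0],5]
  ]
}}

```text
clock: 17.45
position: [546.6, 186.3, 144.7]
ee_rot: [0.976, -0.219, 0.0, -0.0]
contact_force: [0.5, -0.4, -8.2]
gripper_width: 17.1
grasp_force: 58.9
```

```bash
cat > tilt.py <<'E'
from h import *
import cv2
delta([546.6,186.1,209],-0.442)
s=monitor.read_state();print("torque",np.round(s["wrist_torque"],2))
im=get_image('side')[:,:,::-1]; cv2.imwrite('pics/s7.png',im)
E
python3 tilt.py
```

```text
t 17.45 pos [546.6 186.3 144.7] F [ 0.5 -0.4 -8.2] w 17.1 g 58.9 j [ 0.61  0.38 -0.23  0.   -0.96  0.52]
shift [  0.1   0.1 -64.3] turn [-0.0011 -0.0007  0.0003]
torque [-0.06  0.05 -0.04]
```

Call:
{"name": "send_rows", "arguments": {
  "series": [
    [[0,0,-5],[0,0,0],5],
    [[0,0,-8],[0,0,0],5],
    [[0,0,-10],[0,0,0],5],
    [[0,0,-10],[0,0,0],5],
    [[0,0,-10],[0,0,0],5],
    [[0,0,-10],[0,0,0],5],
    [[0,0,-8],[0,0,0],5],
    [[0,0,-4],[0,0,0],5]
  ]
}}

```text
clock: 18.3
position: [546.7, 186.3, 210.2]
ee_rot: [0.976, -0.219, 0.001, -0.001]
contact_force: [0.7, -0.0, -7.5]
gripper_width: 17.0
grasp_force: 58.9
```

Call:
{"name": "send_rows", "arguments": {
  "series": [
    [[0,0,0],[0,0,0],5],
    [[0,0,0],[0,0,0],5],
    [[0,0,0],[0,0,0],5],
    [[0,0,0],[0,0,0],5],
    [[0,0,0],[0,0,0],5],
    [[0,0,0],[0,0,0],5],
    [[0,0,0],[0,0,0],5],
    [[0,0,0],[0,0,0],5]
  ]
}}

```text
clock: 19.1
position: [546.3, 186.1, 208.9]
ee_rot: [0.976, -0.219, -0.0, 0.0]
contact_force: [-0.3, -0.9, -7.2]
gripper_width: 16.8
grasp_force: 58.9
```

```bash
cat >> tilt.py <<'E'
z=s["position"][2]-109
X=Ro.from_euler('z',-.442).apply([[-105,-65,0],[105,-65,0],[-105,-65,12],[105,-65,12],[75,42,137]])+[540.6,188.3,z]
q=proj('side',X); im=im.copy(); print(z)
b=im[90:240,250:400]; b=cv2.resize(b,(600,600),interpolation=cv2.INTER_CUBIC)
for p in q: cv2.circle(b,tuple(int(round(v)) for v in ((p-[250,90])+.5)*4),4,(0,255,0),1)
cv2.imwrite('pics/f.png',b)
E
python3 tilt.py
```

```text
t 19.1 pos [546.3 186.1 208.9] F [-0.3 -0.9 -7.2] w 16.8 g 58.9 j [ 0.61  0.32 -0.15 -0.   -1.1   0.52]
shift [ 0.3 -0.2 -0.1] turn [0.     0.     0.0002]
torque [-0.03  0.06 -0.02]
99.90028598923797
```

View pics/f.png

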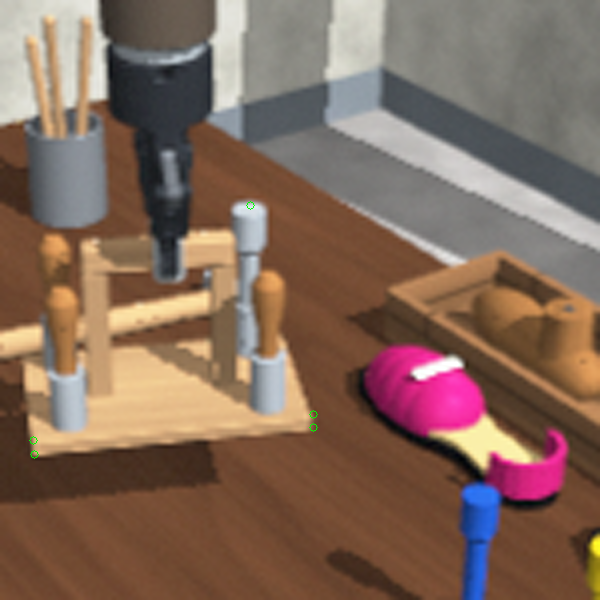

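The carrier is in the air with its corners on the level-pose marks to within about 1 pixel, and the punch top is at its predicted mark (250,205). It is level and about 100 mm up.

```bash
python3 -c "
from bench import job_done
print(job_done())"
```

```text
the job is handed in; nothing more can be done
None
```

The punch is seated in the empty tube and released, and the arm is holding the carrier still and level by its bar handle about 100 mm above the bench; the job was handed in at about 19 s and no verdict was returned.

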